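Fit the sensor and hold the telescoping dosing boom at its index

TASK

On the white dosing stand, take the rectangular sensor module from the rack, plug it fully home (flush on its flange) in the rectangular socket at the end of the telescoping boom and let go of it. Then squeeze the boom's grip so that its lock button goes fully in, and with the lock held in pull the boom out until its pointer lines up with the white line of the index rider on the scale. Finish while holding it there, grip still squeezed and the boom still, with the rider and the other things on the bench left alone.

Things in the scene. Friction and masses are not known exactly. Their poses are not given: they have to be found in the camera images.
- sensor: Grey loose sensor module, 90 g, upright in the rack. Origin: centre of its foot, z up. Steel plug 24 (x) by 16 mm (y), z 0-24 mm, foot tapering to 17x9 mm over the lowest 8; flange 36x28 mm, z 24-32; body to pinch, 30 (x) by 20 mm (y, pinch this way), z 32-74; round stub 12 mm across to z 80. The same turned half round: plugs in either way. In rack and socket it hangs on its flange.
- rack: White fixed block 140 mm (its x) by 64 mm (y) by 34 mm high, origin under its centre. Two equal through holes 28 x 20 mm at x = -35 and +35 mm on its middle line; one holds the sensor, the other the round probe (which is in which varies).
- stand: White fixed stand. Origin on the table under the sleeve's mouth; x = direction in which the boom extends, y left of it, z up. Base plate x -200 to 300, y -55 to 55 mm. Sleeve x -200 to 0, top 103 mm above the table. Scale bar 16 mm wide at y = -46, x -15 to 295, top at 92 mm, a tick every 5 mm.
- grip (a point): On the boom, axes as the stand's: centre of the squeezing area of the upright grip block, 125 mm above the table. Block 26 (x) by 28 mm (y, faces at +-14), top at 145 mm; boom bar below tops at 93. In its +y face the steel lock button, 17 (x) by 30 mm high, centred here, 7 mm proud when out, 1 mm when in. Squeeze across y, one finger on the button, one on the opposite face.
- socket (a point): On the boom, axes as the stand's: centre of the mouth (top face, 97 mm above the table) of the rectangular socket in the boom's head, 70 mm beyond the grip. Through hole 26 (x) by 18 mm (y), square-edged, in a block 50x44x24 mm. With the sensor fully home its foot (origin) is 24 mm below this point.
- pointer (a point): Tip of the thin black pointer on the boom's head, on the scale's side (-y) of the socket; moves with the boom; same axes as the stand. It has the same x as the socket's centre.
- index (a point): End, on the boom's side, of the white line across the black index rider on the scale bar; axes as the stand's. Wanted: pointer and index at the same x in the stand's frame. The stiff rider (10x22 mm, top 99 mm above the table) is set beforehand, between 70 and 125 mm of boom extension.
- boom (a joint): Extension of the telescoping boom in m, 0 to 0.14; starts near 0 (3 mm of play). Slides with 1.5 N of friction when the lock button is in; with it out a pin locks the boom in the nearest of notches 12 mm apart.
- lock (a joint): Travel of the lock button in m: 0 out (locked), 0.006 fully in. It needs 6 N to start and 9 N to go fully in; it springs out when let go. The boom is free above about 0.004.
- probe: Bystander: round probe, 72 mm tall, in the rack's other hole, 24 mm of it below the rack's top; flange 30 mm, handle 20 mm diameter. Origin at its foot.
- small_jar: Bystander: capped amber jar, 48 mm diameter, 60 mm tall. Origin under its centre.
- beaker: Bystander: glass beaker, 64 mm diameter, 75 mm tall. Origin under its centre.
- screwdriver: Bystander: small screwdriver, 160 mm long, lying on the bench. Origin under its middle.
- weight: Bystander: steel knobbed weight, 36 mm diameter, 47 mm tall. Origin under its centre.

How it is judged:
By the outcome, as a careful person would: the job done as asked, in the order asked, and still so for the second after the job is handed in, while the arm keeps its last pose, push and grip.
It also fails if it takes over 64 s, if anything falls off the work surface, if the arm or the gripper's body presses on something with over 40 N, if the wrist force passes 120 N, or if a joint passes its speed limit or range.

ROBOT

A 6-joint arm with a two-finger parallel gripper is mounted at the origin on the work surface. World frame = base frame: x ahead of the robot, y to its left, z up, the work surface at z = 0. Lengths are in m, angles in degrees, forces in N, time in s.
With the tool pointing down it reaches from about 0.375 to 0.9 m from the base axis. Payload 3.1 kg.
Tool frame: the origin (TCP) lies between the finger pads; the fingertips stand 11 mm ahead of it and the grasp point (between the pads) lies 8 mm behind it; z points along the fingers, y is the line along which they close (so a half turn about z gives the same grasp; the last joint's range is limited). The gripper opens to 87 mm and grips with 3 to 60 N. Pads are 19 mm wide; open, the fingers measure 117 mm over their backs; the gripper's body (75 mm by 190 mm) begins 51 mm behind the grasp point.
Start: joints at [55.376, 30.224, 82.088, -0, 67.689, -10.227], TCP at [0.258, 0.569, 0.234] pointing down, gripper open.
Joint ranges: [-176.69, 176.69], [-43.24, 126.21], [12.49, 139.97], [-82, 262], [0, 151.66], [-163.58, 163.58]. Speed limits (degrees/s): [159.86, 159.86, 180, 180, 180, 180].

INTERFACE

Orientations are given as a 3x3 rotation matrix whose columns are the frame's x, y, z axes.
In Python, from rig import bot gives the robot as it stands.
- The arm moves only by the tool apply_moves, never from a script. Its argument "steps" is a list that holds one entry, the list of rows, each a list of 7 numbers: the shift along the tool's x, y, z in cm, then the turn, a rotation vector about the tool's x, y, z in degrees, then the gripper command: -1 is shut, 1 is fully open, values between are in proportion. In form: [[[dx, dy, dz, rx, ry, rz, jaw], ...]]. A call has 1 to 20 rows; each row is the pose to reach, as a shift and turn from the pose commanded when the call began, along the tool's axes at that moment; what a row does not reach only later rows make up. A row lasts 1/8 s, in which the tool goes at most 62.5 mm and 10.7 degrees, less where a joint would pass 70% of its speed; a pose out of reach is approached as far as the arm can. A call with a gripper value outside its range is refused whole. The fingers move at their own pace and stop on an object; the grip force is fixed at half the most. Time passes only in rows, so rows that repeat a pose let the fingers close. It gives the time, the measured TCP pose, the force, the opening and the grip force at its end, in the units of the state.
- bot.read_state(): the state, without advancing time (a new reading comes with each control period).
- bot.capture(name): name is "scene" or "top" or "wrist"; returns the picture (384x512x3 uint8, blue, green, red); there is no depth.
- bot.camera_model(name): a dict with "intrinsics" (3x3 intrinsics, pixels), "k1" (the pictures are not rectified: a ray, as slopes to the right and down, at radius r is drawn at 1 + k1 r^2 times it, then the intrinsics apply), "R" (3x3) and "t" (3): a world point X has camera coordinates R X + t. Camera axes: x right, y down, z forward; pixel columns grow to the right and rows downward; lengths in m; the calibration is good to about 2 mm. A picture is of the moment at which its call begins: read the wrist's pose just before it. camera_model takes no time and is no camera call; for the wrist camera it gives the pose at the moment of the call.
- bot.hand_in(): hands the job in; it is judged then, once.
The state is a dict: "time_s": time; "joint_positions": joint angles; "qvel": joint speeds; "tau": joint torques, N m; "position": TCP position; "tcp_rot": TCP orientation; "force": force on the tool from outside, world axes, zero at the start; "moment": the same for the moment, N m; "opening": opening from 0.0 (shut) to 1.0 (fully open); "grasp_force": force on a finger pad.
Only numpy, scipy, OpenCV 4.12 (cv2) and the standard library are available. Lean on these libraries where they do the work, as an engineer would, in place of code of your own. Each camera call takes 0.05 s, during which the arm holds its last target. There are 200 camera calls.

## Working session

There is one attempt and no reset: what is moved stays moved. The work goes in short steps, Python scripts to look and compute and a tool call to move; the robot and the scene stay as the last step left them, time stands still between calls to the robot, and variables do not carry over. Pictures are saved under pics/ and viewed, at most 10 in all, crops included, and the job is handed in when it is done.

Besides the shell and the picture viewer there is one more tool, called after "Call:" in YAML: its name, and indented under it one key for each argument. apply_moves: Moves the arm, as the interface text tells. Its arguments: {"type":"object","properties":{"steps":{"type":"array","items":{"type":"array","items":{"type":"array","items":{"type":"number"}}}}},"required":["steps"]}

```bash
ls; mkdir -p pics
cat > h.py <<'E'
import numpy as np, cv2
from rig import bot
def ray(m,u,v):
    K=np.array(m["intrinsics"]);k=m["k1"]
    d=np.array([(u-K[0,2])/K[0,0],(v-K[1,2])/K[1,1]]);p=d.copy()
    for _ in range(20): p=d/(1+k*(p@p))
    R=np.array(m["R"]);t=np.array(m["t"])
    return -R.T@t, R.T@np.array([p[0],p[1],1.])
def onz(m,u,v,z):
    o,d=ray(m,u,v);return o+d*(z-o[2])/d[2]
def pix(m,X):
    c=np.array(m["R"])@np.array(X)+np.array(m["t"]);p=c[:2]/c[2];p=p*(1+m["k1"]*(p@p))
    K=np.array(m["intrinsics"]);return K[0,0]*p[0]+K[0,2],K[1,1]*p[1]+K[1,2]
E
python3 - <<'E'
from h import *
a=bot.capture("scene");b=bot.capture("top");c=bot.capture("wrist")
for n,i in zip("stw",(a,b,c)): cv2.imwrite(f"pics/{n}0.png",i)
cv2.imwrite("pics/st0.png",cv2.resize(b,(800,600),interpolation=cv2.INTER_CUBIC))
for n in("scene","top","wrist"):
    m=bot.camera_model(n);print(n,ray(m,256,192),m["intrinsics"][0][0])
print(bot.read_state())
E
```

```text
pics
scene (array([0.91393354, 0.44331213, 1.1259703 ]), array([-0.3411891 , -0.41762434, -0.84217695])) 466.07072349210665
top (array([ 0.36525096, -0.06961739,  1.38106217]), array([ 0.09390457,  0.01829982, -0.99560552])) 413.73321117936837
wrist (array([0.19122981, 0.5987722 , 0.38337918]), array([ 0.24909522, -0.10194167, -0.96317534])) 283.99615868885456
{'time_s': 0.15, 'joint_positions': array([ 5.53754262e+01,  3.02662782e+01,  8.21393284e+01, -2.41802662e-03,
        6.76902301e+01, -1.02267952e+01]), 'qvel': array([ 0.00352199, -0.25069026, -0.14814262,  0.02848457,  0.00827639,
        0.09350584]), 'tau': array([ 1.46625931e-03, -4.40429306e+01, -1.76843494e+01,  6.34466624e-02,
        5.52999624e-02, -9.79490528e-05]), 'position': array([0.25783121, 0.56873952, 0.23280236]), 'tcp_rot': array([[-9.10706189e-01,  4.13053743e-01, -9.18274235e-04],
       [ 4.13054682e-01,  9.10705152e-01, -1.39860830e-03],
       [ 2.58576683e-04, -1.65301871e-03, -9.99998600e-01]]), 'force': array([0.78177805, 0.23551174, 0.08770238]), 'moment': array([-0.0375984 ,  0.04496014,  0.0090836 ]), 'grasp_force': 0.0, 'opening': 1.002517256710708}
```

View pics/st0.png

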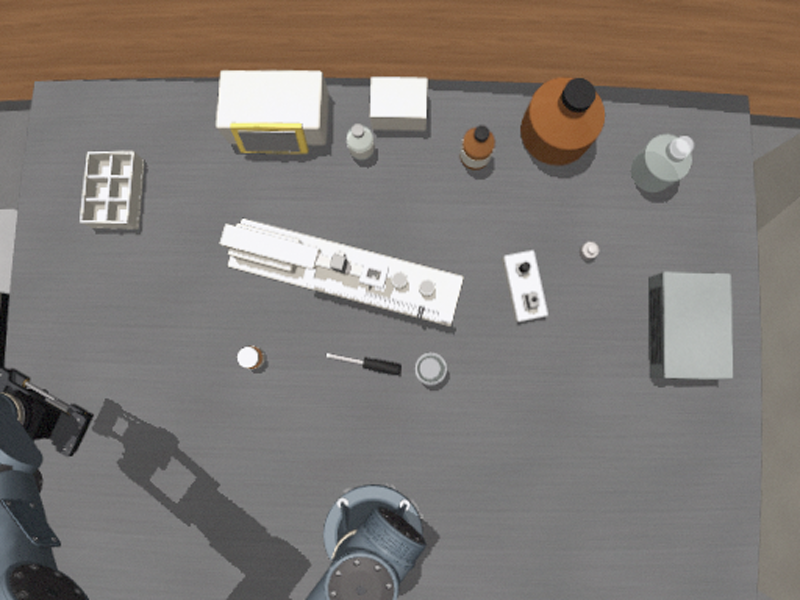

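View pics/s0.png

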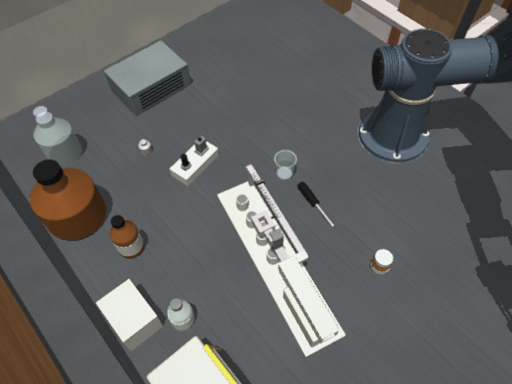

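The top view shows the rack at about (526,286), with the sensor in its lower hole at (531,301) and the probe at (524,268). The grip is at (339,263), the socket at (374,273) and the rider at (421,312), all in 800x600 pixels.

Run:
```python
from h import *
m=bot.camera_model("top")
f=lambda u,v,z:onz(m,u*.64,v*.64,z).round(4)
for n,u,v,z in [("rackc",505,256,.034),("r2",533,251,.034),("r3",548,317,.034),("r4",519,321,.034),("sensortop",532,299,.078),("probe",524,267,.058),("grip",341,258,.145),("socket",374,272,.097),("index",422,307,.099),("base br",455,326,.008),("base tr",463,276,.008),("scale end",455,323,.092)]: print(n,f(u,v,z))
b=cv2.imread("pics/t0.png")[140:220,130:360]
cv2.imwrite("pics/t0c.png",cv2.resize(b,None,fx=3.4,fy=3.4,interpolation=cv2.INTER_CUBIC))
```

```text
rackc [ 0.5913 -0.2642  0.034 ]
r2 [ 0.6037 -0.3239  0.034 ]
r3 [ 0.4643 -0.3563  0.034 ]
r4 [ 0.4544 -0.295   0.034 ]
sensortop [ 0.497  -0.3139  0.078 ]
probe [ 0.5653 -0.3006  0.058 ]
grip [0.5606 0.0697 0.145 ]
socket [0.5414 0.0077 0.097 ]
index [ 0.4733 -0.0902  0.099 ]
base br [ 0.4422 -0.1628  0.008 ]
base tr [ 0.5498 -0.178   0.008 ]
scale end [ 0.4435 -0.1569  0.092 ]
```

View pics/t0c.png

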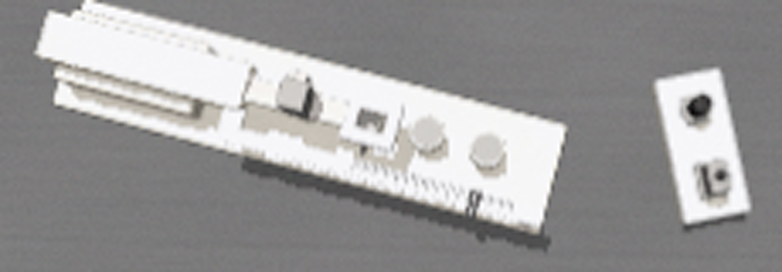

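The crop confirms the grip block, the socket head and the rider. The rack lies to the right, with the sensor in its near hole. I'll go above the sensor for a close look.

Call:
apply_moves:
  steps:
    - [[-37.5, -29, -2, 0, 0, 143, 1], [-37.5, -29, -2, 0, 0, 143, 1], [-37.5, -29, -2, 0, 0, 143, 1], [-37.5, -29, -2, 0, 0, 143, 1], [-37.5, -29, -2, 0, 0, 143, 1], [-37.5, -29, -2, 0, 0, 143, 1], [-37.5, -29, -2, 0, 0, 143, 1], [-37.5, -29, -2, 0, 0, 143, 1], [-58.1, -71, 3.3, 0, 0, 143, 1], [-58.1, -71, 3.3, 0, 0, 143, 1], [-58.1, -71, 3.3, 0, 0, 143, 1], [-58.1, -71, 3.3, 0, 0, 143, 1], [-58.1, -71, 3.3, 0, 0, 143, 1], [-58.1, -71, 3.3, 0, 0, 143, 1], [-58.1, -71, 3.3, 0, 0, 143, 1], [-58.1, -71, 3.3, 0, 0, 143, 1], [-58.1, -71, 3.3, 0, 0, 143, 1], [-58.1, -71, 3.3, 0, 0, 143, 1], [-58.1, -71, 3.3, 0, 0, 143, 1], [-58.1, -71, 3.3, 0, 0, 143, 1]]

```text
time_s: 2.65
position: [0.4942, -0.3161, 0.2009]
tcp_rot: [[0.976, 0.22, 0.0], [0.22, -0.976, 0.0], [0.0, -0.0, -1.0]]
force: [-0.3, -0.1, 0.3]
opening: 0.998
grasp_force: 0.0
```

Run:
```python
from h import *
s=bot.read_state();print(s["time_s"],s["position"],s["tcp_rot"].round(3),s["joint_positions"].round(1))
m=bot.camera_model("wrist");w=bot.capture("wrist");cv2.imwrite("pics/w1.png",w)
import pickle;pickle.dump(m,open("w1.pkl","wb"))
cv2.imwrite("pics/w1b.png",cv2.resize(w,(800,600)))
print(ray(m,256,192))
```

```text
2.65 [ 0.49417769 -0.31613138  0.20086847] [[ 0.976  0.22   0.   ]
 [ 0.22  -0.976  0.   ]
 [ 0.    -0.    -1.   ]] [-43.5  29.5  89.7   0.   60.8  33.8]
(array([ 0.5642299 , -0.30032777,  0.35142554]), array([-0.26106165, -0.06996771, -0.9628596 ]))
```

View pics/w1b.png

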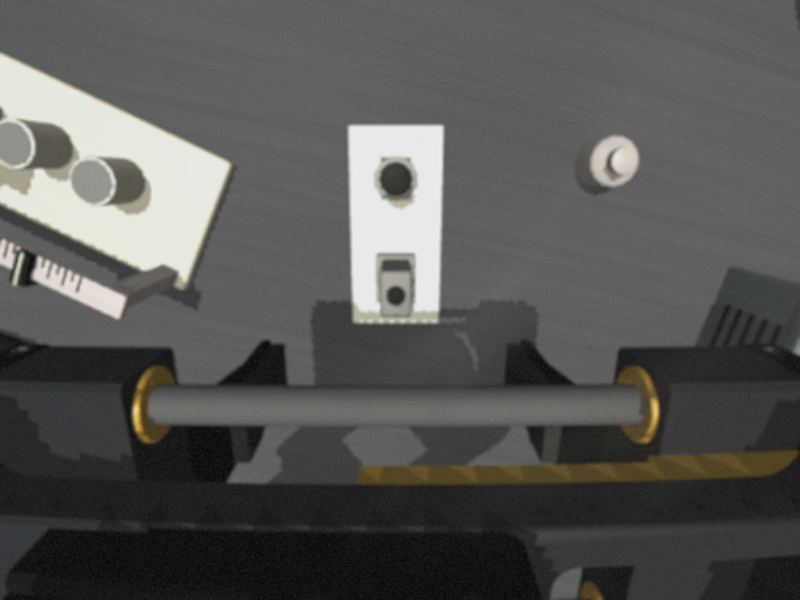

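The wrist view shows the rack with its long side along the image's vertical. The stub's top is at (396,296), the body's top edges at u 379 and 413, and the rack's top corners at (348,125), (443,125), (440,320) and (353,320).

```bash
cat > near.py <<'E'
from h import *
def rows(P,yaw_to=None):
    pass
E
python3 - <<'E'
from h import *
import pickle
m=pickle.load(open("w1.pkl","rb"));f=lambda u,v,z:onz(m,u*.64,v*.64,z).round(4)
c=[f(*p,.034) for p in[(348,125),(443,125),(440,322),(353,322)]]
print(c,np.mean(c,0));d=(c[0]+c[1]-c[2]-c[3])/2;print(np.hypot(*d[:2]),np.degrees(np.arctan2(d[1],d[0])))
d=d/np.hypot(*d[:2]);print("hole",np.mean(c,0)-.035*d)
print("stub",f(396,296,.090),"bodytop L,R",f(379,290,.084),f(413,290,.084))
w=cv2.imread("pics/w1.png")
g=cv2.cvtColor(w,cv2.COLOR_BGR2GRAY)
cs,_=cv2.findContours(((g>200)*255).astype(np.uint8)[70:215,215:295],cv2.RETR_EXTERNAL,cv2.CHAIN_APPROX_NONE)
k=max(cs,key=cv2.contourArea)+[215,70];a=cv2.minAreaRect(k);print((cv2.boxPoints(a)/.64).round(1))
print([onz(m,*p,.034).round(4) for p in cv2.boxPoints(a)])
E
```

```text
[array([ 0.5902, -0.2617,  0.034 ]), array([ 0.6043, -0.3243,  0.034 ]), array([ 0.468 , -0.3567,  0.034 ]), array([ 0.4536, -0.2927,  0.034 ])] [ 0.529025 -0.30885   0.034   ]
0.14008387665966412 13.078922567860074
hole [ 0.49493293 -0.31677025  0.034     ]
stub [ 0.4953 -0.3164  0.09  ] bodytop L,R [ 0.4951 -0.3056  0.084 ] [ 0.4998 -0.3262  0.084 ]
[[348.4 126.6]
 [440.6 126.6]
 [440.6 310.9]
 [348.4 310.9]]
[array([ 0.5892, -0.2622,  0.034 ]), array([ 0.603, -0.323,  0.034]), array([ 0.4766, -0.355 ,  0.034 ]), array([ 0.4614, -0.2876,  0.034 ])]
```

Call:
apply_moves:
  steps:
    - [[0.1, 0.1, 5, 0, 0, 0, 1], [0.1, 0.1, 9, 0, 0, 0, 1], [0.1, 0.1, 12, 0, 0, 0, 1], [0.1, 0.1, 14.3, 0, 0, 0, 1], [0.1, 0.1, 14.3, 0, 0, 0, 1], [0.1, 0.1, 14.3, 0, 0, 0, -1], [0.1, 0.1, 14.3, 0, 0, 0, -1], [0.1, 0.1, 14.3, 0, 0, 0, -1], [0.1, 0.1, 14.3, 0, 0, 0, -1], [0.1, 0.1, 14.3, 0, 0, 0, -1], [0.1, 0.1, 14.3, 0, 0, 0, -1], [0.1, 0.1, 14.3, 0, 0, 0, -1], [0.1, 0.1, 14.3, 0, 0, 0, -1]]

```text
time_s: 4.32
position: [0.495, -0.318, 0.0574]
tcp_rot: [[0.976, 0.218, -0.0], [0.218, -0.976, 0.0], [-0.0, -0.001, -1.0]]
force: [-0.8, -0.0, 1.1]
opening: 0.227
grasp_force: 30.0
```

Run:
```python
from h import *
import pickle
m=pickle.load(open("w1.pkl","rb"));f=lambda u,v,z:onz(m,u*.64,v*.64,z).round(4)
for z in(.005,.008,.012):
  a,b,c=f(232,163,z),f(0,53,z),f(185,290,z);d=a-b;e=a-c;print(z,a,c,np.degrees(np.arctan2(d[1],d[0])),np.degrees(np.arctan2(e[1],e[0])),np.hypot(*e[:2]))
s=np.radians(-104)
m=bot.camera_model("top");f=lambda u,v,z:onz(m,130+u/3.4,140+v/3.4,z).round(4)
a,b=f(50,12,.103),f(250,66,.103);print(a,b,np.degrees(np.arctan2(*(b-a)[1::-1])))
print(f(371,122,.097),f(475,190,.099))
```

```text
0.005 [ 0.5472 -0.1775  0.005 ] [ 0.4398 -0.1523  0.005 ] -103.38289886298595 -13.204832732313507 0.11031681648778666
0.008 [ 0.5474 -0.1785  0.008 ] [ 0.4409 -0.1536  0.008 ] -103.35513184888076 -13.159530175565477 0.1093721171048636
0.012 [ 0.5476 -0.18    0.012 ] [ 0.4423 -0.1553  0.012 ] -103.35470647923017 -13.201087175705585 0.1081581249837477
[0.6315 0.3126 0.103 ] [0.5843 0.1215 0.103 ] -103.87387291580184
[0.5357 0.0082 0.097 ] [ 0.4751 -0.089   0.099 ]
```

Call:
apply_moves:
  steps:
    - [[0, 0, -1, 0, 0, 0, -1], [0, 0, -3, 0, 0, 0, -1], [0, 0, -7, 0, 0, 0, -1], [0, 0, -12, 0, 0, 0, -1], [0, 0, -16, 0, 0, 0, -1], [0, 0, -20, 0, 0, 0, -1], [2, -6, -20, 0, 0, -10, -1], [4, -11, -20, 0, 0, -20, -1], [5, -16, -20, 0, 0, -30, -1], [7, -21, -20, 0, 0, -40, -1], [8, -24, -20, 0, 0, -50, -1], [8.9, -26.5, -20, 0, 0, -58, -1], [8.9, -26.5, -20, 0, 0, -64.1, -1], [8.9, -26.5, -20, 0, 0, -64.1, -1], [8.9, -26.5, -20, 0, 0, -64.1, -1], [8.9, -26.5, -20, 0, 0, -64.1, -1]]

```text
time_s: 6.32
position: [0.5242, -0.0405, 0.2576]
tcp_rot: [[0.232, 0.973, 0.0], [0.973, -0.232, -0.0], [-0.0, 0.0, -1.0]]
force: [-0.6, 0.0, -0.7]
opening: 0.224
grasp_force: 30.0
```

Run:
```python
from h import *
s=bot.read_state();print(s["time_s"],s["position"],s["tcp_rot"].round(3),s["joint_positions"].round(1),s["opening"])
m=bot.camera_model("wrist");w=bot.capture("wrist");cv2.imwrite("pics/w2.png",w)
import pickle;pickle.dump(m,open("w2.pkl","wb"))
cv2.imwrite("pics/w2b.png",cv2.resize(w,(800,600)))
```

```text
6.325 [ 0.52415959 -0.04053144  0.25764639] [[ 0.232  0.973  0.   ]
 [ 0.973 -0.232 -0.   ]
 [-0.     0.    -1.   ]] [-16.6  20.9  94.6  -0.   64.5  -3.2] 0.22419155256032286
```

View pics/w2b.png

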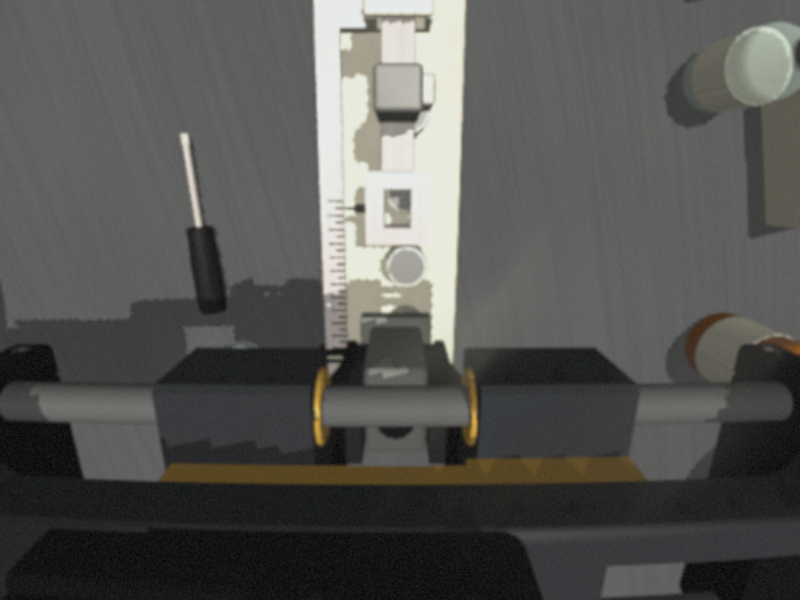

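The wrist view shows the socket hole at about (384–412, 188–228), the pointer tip at (352,208) and the grip's top at (375–424, 64–110). The sensor is held straight at the bottom.

Run:
```python
from h import *
import pickle
m=pickle.load(open("w2.pkl","rb"))
w=cv2.imread("pics/w2.png");g=cv2.cvtColor(w,cv2.COLOR_BGR2GRAY).astype(int)
print("u profile",list(zip(range(228,280),g[128:138,228:280].mean(0).round().astype(int))))
print("v profile",list(zip(range(105,160),g[105:160,250:260].mean(1).round().astype(int))))
```

```text
u profile [(228, np.int64(116)), (229, np.int64(106)), (230, np.int64(107)), (231, np.int64(107)), (232, np.int64(118)), (233, np.int64(161)), (234, np.int64(214)), (235, np.int64(232)), (236, np.int64(234)), (237, np.int64(233)), (238, np.int64(232)), (239, np.int64(231)), (240, np.int64(232)), (241, np.int64(232)), (242, np.int64(232)), (243, np.int64(232)), (244, np.int64(226)), (245, np.int64(197)), (246, np.int64(166)), (247, np.int64(165)), (248, np.int64(173)), (249, np.int64(176)), (250, np.int64(176)), (251, np.int64(177)), (252, np.int64(178)), (253, np.int64(175)), (254, np.int64(166)), (255, np.int64(146)), (256, np.int64(130)), (257, np.int64(124)), (258, np.int64(124)), (259, np.int64(122)), (260, np.int64(120)), (261, np.int64(121)), (262, np.int64(153)), (263, np.int64(204)), (264, np.int64(229)), (265, np.int64(233)), (266, np.int64(233)), (267, np.int64(232)), (268, np.int64(230)), (269, np.int64(231)), (270, np.int64(232)), (271, np.int64(233)), (272, np.int64(233)), (273, np.int64(232)), (274, np.int64(233)), (275, np.int64(232)), (276, np.int64(232)), (277, np.in
[... 575 characters left out ...]
8, np.int64(148)), (129, np.int64(149)), (130, np.int64(151)), (131, np.int64(149)), (132, np.int64(146)), (133, np.int64(150)), (134, np.int64(155)), (135, np.int64(156)), (136, np.int64(155)), (137, np.int64(158)), (138, np.int64(159)), (139, np.int64(162)), (140, np.int64(164)), (141, np.int64(162)), (142, np.int64(154)), (143, np.int64(131)), (144, np.int64(120)), (145, np.int64(154)), (146, np.int64(202)), (147, np.int64(227)), (148, np.int64(231)), (149, np.int64(230)), (150, np.int64(230)), (151, np.int64(230)), (152, np.int64(229)), (153, np.int64(230)), (154, np.int64(230)), (155, np.int64(226)), (156, np.int64(196)), (157, np.int64(154)), (158, np.int64(154)), (159, np.int64(174))]
```

Run:
```python
from h import *
import pickle
m=pickle.load(open("w2.pkl","rb"));s=bot.read_state();R=s["tcp_rot"];p=s["position"]
o=lambda u,v,z:onz(m,u,v,z)
e=[o(245,133,.097),o(262.4,133,.097),o(253.7,120.8,.097),o(253.7,145.3,.097)]
print(np.linalg.norm(e[0]-e[1]),np.linalg.norm(e[2]-e[3]))
c=np.mean(e,0);print("socket",c,"tool delta cm",(R.T@(c-p)*100).round(2))
print("grip", (R.T@(o(255.7,55.8,.145)-p)*100).round(2),o(255.7,55.8,.145))
print("pointer",o(225.5,133,.097))
```

```text
0.018773024772796087 0.026093614699840076
socket [0.53619581 0.00915804 0.097     ] tool delta cm [ 5.11  0.02 16.06]
grip [12.02  0.17 11.26] [0.55365967 0.07604973 0.145     ]
pointer [0.50660618 0.016305   0.097     ]
```

Call:
apply_moves:
  steps:
    - [[2.5, 0, 0, 0, 0, 0, -1], [5.05, 0, 4, 0, 0, 0, -1], [5.05, 0, 8, 0, 0, 0, -1], [5.05, 0, 10, 0, 0, 0, -1], [5.05, 0, 10.8, 0, 0, 0, -1], [5.05, 0, 11.2, 0, 0, 0, -1], [5.05, 0, 11.5, 0, 0, 0, -1], [5.05, 0, 11.8, 0, 0, 0, -1], [5.05, 0, 12.1, 0, 0, 0, -1], [5.05, 0, 12.1, 0, 0, 0, -1]]

```text
time_s: 7.62
position: [0.536, 0.009, 0.1366]
tcp_rot: [[0.23, 0.973, 0.0], [0.973, -0.23, -0.0], [-0.0, 0.001, -1.0]]
force: [0.2, 0.4, -1.4]
opening: 0.233
grasp_force: 30.0
```

Run:
```python
from h import *
s=bot.read_state();print(s["position"],s["force"],s["moment"],s["opening"])
w=bot.capture("wrist");cv2.imwrite("pics/w3.png",w)
cv2.imwrite("pics/w3b.png",cv2.resize(w[100:300,130:390],(780,600),interpolation=cv2.INTER_CUBIC))
```

```text
[0.53599552 0.00897332 0.13661905] [ 0.16442597  0.39154588 -1.43265465] [-0.11226551  0.05185828  0.02348324] 0.23326131964607327
```

View pics/w3b.png

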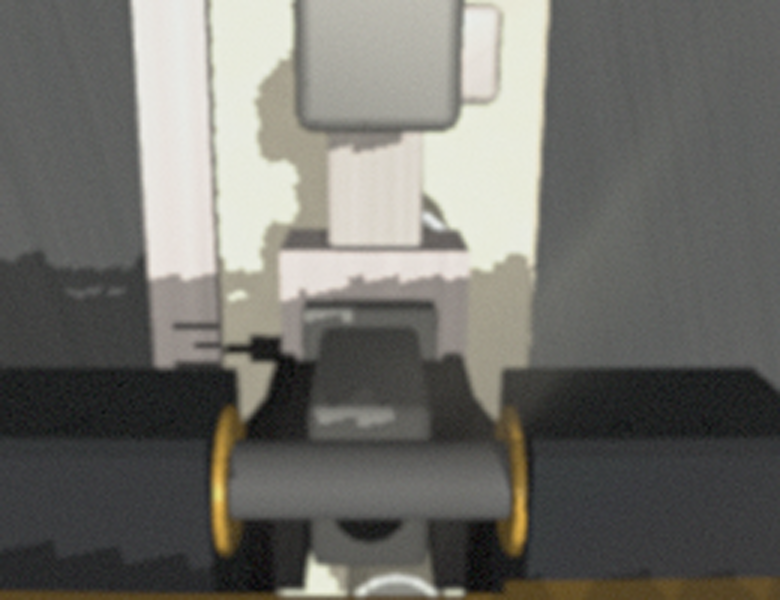

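The foot is in the hole and unloaded. The flange is centred over the head, at u 303–437 against 280–468. I'll continue down.

Call:
apply_moves:
  steps:
    - [[0, 0, 0.3, 0, 0, 0, -1], [0, 0, 0.6, 0, 0, 0, -1], [0, 0, 0.9, 0, 0, 0, -1], [0, 0, 1.2, 0, 0, 0, -1], [0, 0, 1.4, 0, 0, 0, -1], [0, 0, 1.55, 0, 0, 0, -1], [0, 0, 1.65, 0, 0, 0, -1], [0, 0, 1.65, 0, 0, 0, -1]]

```text
time_s: 8.68
position: [0.5362, 0.0089, 0.1204]
tcp_rot: [[0.23, 0.973, 0.001], [0.973, -0.23, -0.0], [0.0, 0.001, -1.0]]
force: [1.8, -0.5, 2.1]
opening: 0.232
grasp_force: 30.1
```

Call:
apply_moves:
  steps:
    - [[0, 0, 0.05, 0, 0, 0, -1], [0, 0, 0.1, 0, 0, 0, -1], [0, 0, 0.15, 0, 0, 0, -1], [0, 0, 0.15, 0, 0, 0, -1]]

```text
time_s: 9.18
position: [0.5362, 0.0089, 0.1203]
tcp_rot: [[0.23, 0.973, 0.001], [0.973, -0.23, -0.0], [-0.0, 0.002, -1.0]]
force: [-1.1, 0.3, 12.7]
opening: 0.225
grasp_force: 30.1
```

Call:
apply_moves:
  steps:
    - [[0, 0, -0.15, 0, 0, 0, -1], [0, 0, -0.15, 0, 0, 0, 0.2], [0, 0, -0.15, 0, 0, 0, 0.2], [0, 0, -0.15, 0, 0, 0, 0.2], [0, 0, -0.15, 0, 0, 0, 0.2], [0, 0, -2, 0, 0, 0, 0.2], [0, 0, -6, 0, 0, 0, 0.2], [0, 0, -11, 0, 0, 0, 0.2], [-3, 0, -14, 0, 0, 0, 0.2], [-8, 0, -14, 0, 0, 0, 0.2], [-8, 0, -14, 0, 0, 0, 0.2], [-8, 0, -14, 0, 0, 0, 0.2], [-8, 0, -14, 0, 0, 0, 0.2]]

```text
time_s: 10.8
position: [0.5172, -0.0678, 0.2581]
tcp_rot: [[0.229, 0.973, -0.001], [0.973, -0.229, 0.001], [0.001, -0.001, -1.0]]
force: [-1.1, 0.6, -0.2]
opening: 0.6
grasp_force: 0.0
```

Run:
```python
from h import *
s=bot.read_state();print(s["time_s"],s["position"],s["opening"])
m=bot.camera_model("wrist");w=bot.capture("wrist");cv2.imwrite("pics/w4.png",w)
import pickle;pickle.dump((m,s),open("w4.pkl","wb"))
cv2.imwrite("pics/w4b.png",cv2.resize(w[0:240,160:360],(500,600),interpolation=cv2.INTER_CUBIC))
```

```text
10.8 [ 0.51724624 -0.06775163  0.25808957] 0.6000063405007383
```

View pics/w4b.png

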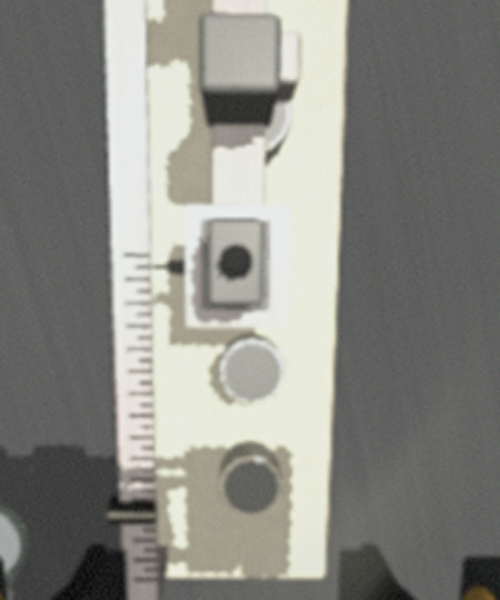

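The sensor is seated. The pointer tip is at about px (222,107), and the rider's white line is at about v 206 with its inner end at u 222. I'll measure both, plus the grip, at sub-pixel.

Run:
```python
from h import *
import pickle
w=cv2.imread("pics/w4.png");g=cv2.cvtColor(w,cv2.COLOR_BGR2GRAY).astype(int)
print("line v",list(zip(range(195,216),g[195:216,208:220].mean(1).round().astype(int))))
print("ptr v",list(zip(range(98,116),g[98:116,226:231].mean(1).round().astype(int))))
print("ptr v tip",g[98:116,221:226].mean(1).round().astype(int))
print("ptr row",list(zip(range(214,236),g[106:108,214:236].mean(0).round().astype(int))))
print("head v",[(i,int(g[i,236:240].mean())) for i in range(76,90)],[(i,int(g[i,255:270].mean())) for i in range(124,138)])
print("grip u",g[12:30,234:284].mean(0).round().astype(int).tolist())
print("grip v",g[0:52,245:268].mean(1).round().astype(int).tolist())
```

```text
line v [(195, np.int64(168)), (196, np.int64(142)), (197, np.int64(140)), (198, np.int64(137)), (199, np.int64(114)), (200, np.int64(74)), (201, np.int64(40)), (202, np.int64(28)), (203, np.int64(34)), (204, np.int64(68)), (205, np.int64(107)), (206, np.int64(115)), (207, np.int64(82)), (208, np.int64(52)), (209, np.int64(82)), (210, np.int64(119)), (211, np.int64(130)), (212, np.int64(131)), (213, np.int64(137)), (214, np.int64(134)), (215, np.int64(120))]
ptr v [(98, np.int64(216)), (99, np.int64(204)), (100, np.int64(197)), (101, np.int64(190)), (102, np.int64(185)), (103, np.int64(168)), (104, np.int64(133)), (105, np.int64(98)), (106, np.int64(82)), (107, np.int64(90)), (108, np.int64(117)), (109, np.int64(152)), (110, np.int64(178)), (111, np.int64(182)), (112, np.int64(179)), (113, np.int64(180)), (114, np.int64(187)), (115, np.int64(187))]
ptr v tip [232 232 232 232 232 233 230 208 159 179 225 234 232 231 231 230 230 229]
ptr row [(214, np.int64(202)), (215, np.int64(183)), (216, np.int64(176)), (217, np.int64(176)), (218, np.int64(174)), (219, np.int64(172)), (220, np.int64(
[... 473 characters left out ...]
8, 233), (89, 233)] [(124, 188), (125, 214), (126, 223), (127, 227), (128, 231), (129, 231), (130, 226), (131, 210), (132, 198), (133, 182), (134, 164), (135, 172), (136, 201), (137, 209)]
grip u [177, 170, 162, 159, 154, 135, 120, 136, 160, 173, 176, 176, 177, 177, 177, 178, 178, 179, 179, 179, 180, 180, 180, 181, 181, 181, 182, 182, 182, 182, 182, 182, 183, 183, 181, 171, 149, 141, 182, 225, 232, 231, 230, 229, 221, 206, 212, 227, 232, 232]
grip v [225, 225, 226, 225, 215, 183, 160, 166, 174, 176, 176, 176, 178, 177, 177, 178, 179, 179, 179, 180, 180, 181, 181, 181, 181, 182, 182, 182, 182, 183, 184, 184, 182, 171, 151, 125, 98, 70, 53, 51, 50, 50, 51, 50, 50, 50, 50, 50, 56, 86, 122, 143]
```

Run:
```python
from h import *
import pickle
m,s=pickle.load(open("w4.pkl","rb"));R=s["tcp_rot"];p=s["position"]
T=lambda u,v,z:(R.T@(onz(m,u,v,z)-p)*100).round(2)
print("cam",(R.T@(ray(m,0,0)[0]-p)*100).round(2))
print("idx",T(221,205.7,.099))
for z in(.092,.094,.097):print("ptr",z,T(225,106.4,z))
print("head",T(250,81.1,.097),T(250,132,.097))
print("socket via insertion",(R.T@(np.array([.5362,.0089,.097])-p)*100).round(2),"vision w2",(R.T@(np.array([.53620,.00916,.097])-p)*100).round(2))
print("grip", T(240,20,.145),T(270.7,20,.145),T(255,5,.145),T(255,34,.145))
```

```text
cam [  7.22  -0.06 -15.06]
idx [-3.08 -3.72 15.91]
ptr 0.092 [ 7.91 -3.07 16.62]
ptr 0.094 [ 7.91 -3.05 16.42]
ptr 0.097 [ 7.9  -3.02 16.12]
head [10.44 -0.37 16.11] [ 5.22 -0.38 16.11]
socket via insertion [ 7.89  0.11 16.11] vision w2 [ 7.91  0.1  16.11]
grip [14.89 -1.16 11.32] [14.89  1.43 11.31] [16.05  0.1  11.32] [13.78  0.11 11.32]
```

Call:
apply_moves:
  steps:
    - [[5, 0.2, 0, 0, 0, 0, 1], [10, 0.2, 0, 0, 0, 0, 1], [14.9, 0.17, 0, 0, 0, 0, 1], [14.9, 0.17, 4, 0, 0, 0, 1], [14.9, 0.17, 8, 0, 0, 0, 1], [14.9, 0.17, 11, 0, 0, 0, 1], [14.9, 0.17, 13, 0, 0, 0, 1], [14.9, 0.17, 14.1, 0, 0, 0, 1], [14.9, 0.17, 14.1, 0, 0, 0, 1], [14.9, 0.17, 14.1, 0, 0, 0, -1], [14.9, 0.17, 14.1, 0, 0, 0, -1], [14.9, 0.17, 14.1, 0, 0, 0, -1], [14.9, 0.17, 14.1, 0, 0, 0, -1], [14.9, 0.17, 14.1, 0, 0, 0, -1], [14.9, 0.17, 14.1, 0, 0, 0, -1], [14.9, 0.17, 14.1, 0, 0, 0, -1], [14.9, 0.17, 14.1, 0, 0, 0, -1]]

```text
time_s: 12.98
position: [0.5538, 0.0757, 0.1177]
tcp_rot: [[0.23, 0.973, 0.001], [0.973, -0.23, -0.0], [0.0, 0.001, -1.0]]
force: [0.9, -0.3, 0.2]
opening: 0.324
grasp_force: 30.0
```

Call:
apply_moves:
  steps:
    - [[-0.3, 0, 0, 0, 0, 0, -1], [-0.8, 0, 0, 0, 0, 0, -1], [-1.6, 0, 0, 0, 0, 0, -1], [-2.4, 0, 0, 0, 0, 0, -1], [-3.2, 0, 0, 0, 0, 0, -1], [-4, 0, 0, 0, 0, 0, -1], [-4.8, 0, 0, 0, 0, 0, -1], [-5.6, 0, 0, 0, 0, 0, -1], [-6.4, 0, 0, 0, 0, 0, -1], [-7.2, 0, 0, 0, 0, 0, -1], [-8, 0, 0, 0, 0, 0, -1], [-8.8, 0, 0, 0, 0, 0, -1], [-9.6, 0, 0, 0, 0, 0, -1], [-10.3, 0, 0, 0, 0, 0, -1], [-10.7, 0, 0, 0, 0, 0, -1], [-10.98, 0, 0, 0, 0, 0, -1], [-10.98, 0, 0, 0, 0, 0, -1], [-10.98, 0, 0, 0, 0, 0, -1]]

```text
time_s: 15.22
position: [0.5278, -0.0319, 0.1177]
tcp_rot: [[0.23, 0.973, -0.0], [0.973, -0.23, -0.001], [-0.001, -0.0, -1.0]]
force: [1.1, -0.4, 5.3]
opening: 0.327
grasp_force: 30.0
```

Run:
```python
from h import *
s=bot.read_state();p=s["position"];print(s["time_s"],p,s["force"],s["opening"],s["tcp_rot"].round(3),np.hypot(*(p-[.5538,.0757,0])[:2]))
print("expected index",  )
ims=[]
for n in("top","scene"):
    m=bot.camera_model(n);w=bot.capture(n);cv2.imwrite(f"pics/{n}5.png",w)
    u,v=pix(m,[.475,-.090,.095]);u,v=int(u),int(v);print(n,u,v)
    ims.append(cv2.resize(w[v-30:v+30,u-40:u+40],(400,300),interpolation=cv2.INTER_CUBIC))
cv2.imwrite("pics/c5.png",cv2.resize(np.hstack(ims),(800,300)))
w=bot.capture("wrist");cv2.imwrite("pics/w5.png",w)
cv2.imwrite("pics/c5.png",np.vstack([np.hstack(ims),cv2.resize(w,(800,600))[0:300]]))
```

```text
15.225 [ 0.52777431 -0.03187241  0.11771698] [ 1.06342529 -0.35271423  5.30408025] 0.32676439605155494 [[ 0.23   0.973 -0.   ]
 [ 0.973 -0.23  -0.001]
 [-0.001 -0.    -1.   ]] 0.11067591994194255
expected index
top 270 196
scene 256 182
```

View pics/c5.png

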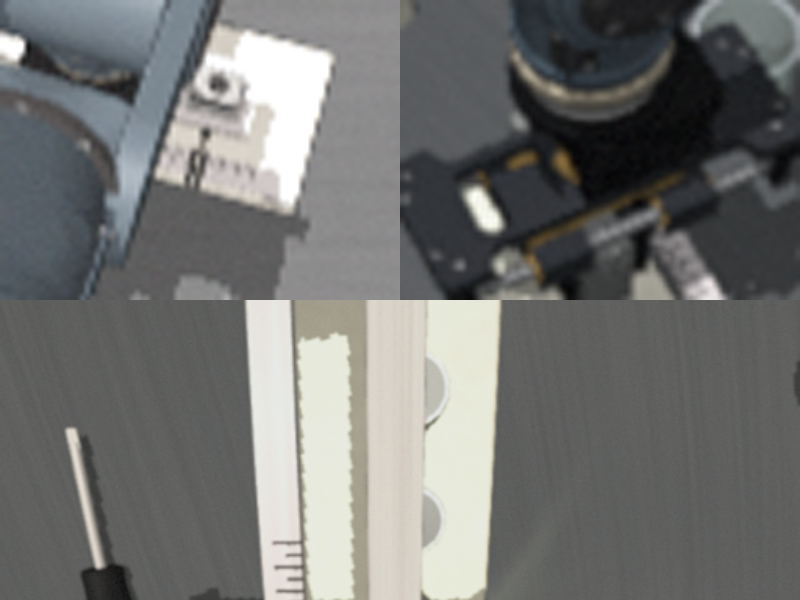

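The top view shows the pointer at (206,132) in the crop, reaching the rider's white line at about (198,168). The measured travel was 110.7 mm against 109.8 wanted, so I'll check the alignment closer in the top picture.

Run:
```python
from h import *
m=bot.camera_model("top")
ims=[bot.capture("top").astype(float) for _ in range(6)];w=np.mean(ims,0)
# rectified patch at z=.097 : columns = stand x, rows = stand -y, 0.25 mm/px
a=np.radians(-103.3);d=np.array([np.cos(a),np.sin(a),0]);l=np.array([-np.sin(a),np.cos(a),0])  # stand x, y
c=np.array([.5362,.0090,.097])
X,Y=np.meshgrid(np.arange(.085,.135,.00025),-np.arange(-.02,.06,.00025))
uv=np.array([[pix(m,c+d*x+l*y) for x,y in zip(r,q)] for r,q in zip(X,Y)]).astype(np.float32)
P=cv2.remap(w.astype(np.float32),uv[...,0],uv[...,1],cv2.INTER_CUBIC)
cv2.imwrite("pics/p6.png",cv2.resize(np.clip(P,0,255).astype(np.uint8),(500,800))[200:])
g=P.mean(2)
for y in range(18,58,2):
    r=g[int((y+20)*4)-3:int((y+20)*4)+4].mean(0)
    print(-y,r[52:160:6].round().astype(int))
print("x",X[0,52:160:6]*1000)
```

```text
-18 [196 197 193 190 192 195 192 185 187 193 195 191 189 190 193 191 190 192]
-20 [183 182 180 179 182 182 173 161 159 169 179 177 177 184 188 183 174 174]
-22 [181 181 181 183 179 163 136 113 109 131 163 174 173 183 188 183 175 173]
-24 [192 193 194 201 192 155 107  72  67 100 154 187 188 193 197 195 191 189]
-26 [205 206 208 216 213 171 119  79  69 100 161 205 208 205 206 206 204 205]
-28 [211 212 212 215 217 190 151 115 106 133 176 207 213 209 209 210 210 211]
-30 [210 210 211 211 217 205 165 129 133 169 199 209 212 210 210 210 210 210]
-32 [212 211 211 210 212 208 173 135 140 179 207 209 211 211 210 211 212 212]
-34 [210 210 208 203 197 193 169 137 136 162 186 198 209 215 211 210 209 209]
-36 [203 206 203 186 161 144 130 121 129 140 147 169 195 211 204 200 196 195]
-38 [186 199 201 171 124  95  99 108 110 109 113 141 174 197 196 189 177 165]
-40 [173 188 201 166 102  74 113 138 109  80  92 130 161 177 187 189 172 147]
-42 [179 187 200 170 100  65 115 162 125  72  85 138 170 173 181 189 180 159]
-44 [195 192 190 166 109  72 101 153 136  79  83 140 185 189 187 190 186 176]
-46 [202 200 186 164 120  77  75 118 129  90  85 137 192 206 197 194 188 186]
-48 [202 204 191 174 137  90  65  86 110  94  83 128 185 211 203 196 194 196]
-50 [201 204 198 181 150 105  79  82  96  95  98 135 180 206 200 193 197 201]
-52 [204 206 207 183 142 104 108 118 104  93 112 156 190 203 202 196 196 198]
-54 [210 212 219 190 124  79 114 157 125  85 111 172 208 208 206 203 201 201]
-56 [211 210 217 200 135  82 107 158 138  85 101 167 212 210 204 206 206 203]
x [ 98.   99.5 101.  102.5 104.  105.5 107.  108.5 110.  111.5 113.  114.5
 116.  117.5 119.  120.5 122.  123.5]
```

View pics/p6.png

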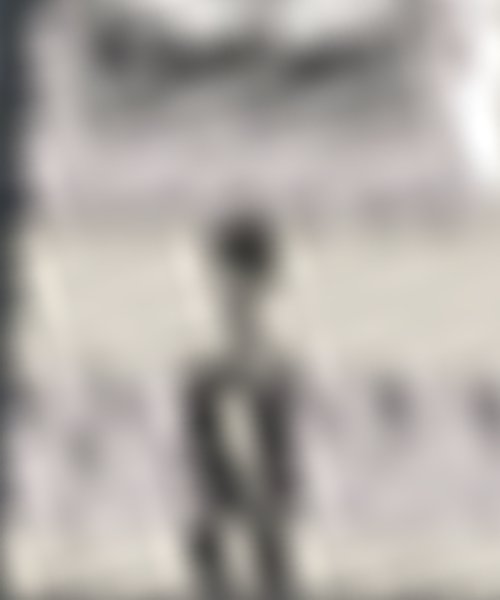

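The stem is at 109.1 mm and the white line at about 108.7 mm, so the overshoot is roughly 0.4 mm (0.9 by travel). I'll move back by 0.5 mm and hold.

Call:
apply_moves:
  steps:
    - [[0.02, 0, 0, 0, 0, 0, -1], [0.05, 0, 0, 0, 0, 0, -1], [0.05, 0, 0, 0, 0, 0, -1], [0.05, 0, 0, 0, 0, 0, -1], [0.05, 0, 0, 0, 0, 0, -1], [0.05, 0, 0, 0, 0, 0, -1]]

```text
time_s: 16.42
position: [0.5279, -0.0316, 0.1177]
tcp_rot: [[0.23, 0.973, -0.001], [0.973, -0.23, -0.001], [-0.001, -0.0, -1.0]]
force: [0.6, -1.4, 5.8]
opening: 0.33
grasp_force: 30.0
```

Run:
```python
from h import *
s=bot.read_state();p=s["position"];print(s["time_s"],p,s["force"],s["opening"],s["qvel"].round(2),np.hypot(*(p-[.5538,.0757,0])[:2]))
m=bot.camera_model("top")
w=np.mean([bot.capture("top").astype(float) for _ in range(6)],0)
a=np.radians(-103.3);d=np.array([np.cos(a),np.sin(a),0]);l=np.array([-np.sin(a),np.cos(a),0])
c=np.array([.5362,.0090,.097]);xs=np.arange(.103,.1152,.00025)
def prof(y0,y1):
    uv=np.array([[pix(m,c+d*x-l*y) for x in xs] for y in np.arange(y0,y1,.0005)]).astype(np.float32)
    return cv2.remap(w.astype(np.float32),uv[...,0],uv[...,1],cv2.INTER_CUBIC).mean(2).mean(0)
q=200-prof(.030,.0335);q[q<25]=0;print("stem",(q*xs).sum()/q.sum())
k=(xs>.1065)&(xs<.111)
for y in((.041,.045),(.053,.057)):
    r=prof(*y)[k]-95;r[r<0]=0;print("line",(r*xs[k]).sum()/r.sum())
    e=160-prof(*y);e[e<0]=0;e[k]=0;print(" edges",xs[e>40][[0,-1]])
```

```text
16.425 [ 0.5278559  -0.03164803  0.11771651] [ 0.59311148 -1.39886661  5.75306104] 0.330031800839321 [-0.03  0.01  0.1  -0.1  -0.16 -0.02] 0.110438651311694
stem 0.10911851057473235
line 0.1087403752985555
 edges [0.10375 0.11375]
line 0.10876999452930258
 edges [0.10425 0.11325]
```

```bash
python3 -c "
from rig import bot
print(bot.hand_in())"
```

```text
the job is handed in; nothing more can be done
None
```

I plugged the sensor fully home and let go of it. I then squeezed the grip with the lock in, pulled the boom out until its pointer was within about 0.4 mm of the rider's line, and handed in at 16.7 s while still holding it.

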